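# Find and open the tip flap of the scrap trough

## Task

One of the four look-alike boards on top of the clay-scrap trough is a tip flap; the others are fastened down. With the fingertips, press the boards one after another near their front edges (the edges towards you) until you find the one that rocks, then push its front edge down until the flap tips right over and stays fully open, and take your hand away. Nothing needs to be picked up: leave the pots and tools on and around the trough where they stand.

Things in the scene. Friction and masses are not known exactly. Their poses are not given: they have to be found in the camera images.
- trough: the scrap-clay trough, a fixed plank box; origin at the centre of its underside, +x away from the robot, +y to the robot's left at yaw 0 (yaw varies a little). 300 mm deep (x -140 to +160), 556 wide (y), its deck 115 high. Four identical boards lie flush in the deck, side by side along y every 132 mm, parted by fixed rails 28 wide. Behind them a fixed ledge 89 deep. Empty inside, 85 mm free depth.
- deck (a point): centre of the row of boards, on the deck's top face (axes as the trough). Each board is 170 mm (x -85 to +85 from here) by 100 (y), 22 thick, with an 8 mm gap along its front edge. Three are fastened solid. One is the tip flap, in a place that differs from start to start and cannot be seen. All four bear two pairs of screw heads along the line of the flap's pivot, 75 mm behind the front edge.
- place_1 (a point): pressing point on the board in place 1 (leftmost, furthest to +y): on its top face, 20 mm in from its front edge, at the middle of its width. Its axes are the trough's. It belongs to the place, and does not move when the board tips.
- place_2 (a point): pressing point on the board in place 2 (second from the left): on its top face, 20 mm in from its front edge, at the middle of its width. Its axes are the trough's. It belongs to the place, and does not move when the board tips.
- place_3 (a point): pressing point on the board in place 3 (third from the left): on its top face, 20 mm in from its front edge, at the middle of its width. Its axes are the trough's. It belongs to the place, and does not move when the board tips.
- place_4 (a point): pressing point on the board in place 4 (rightmost): on its top face, 20 mm in from its front edge, at the middle of its width. Its axes are the trough's. It belongs to the place, and does not move when the board tips.
- loose_board (a joint): angle of the tip flap, wherever it is: 0 shut, growing as its front sinks and its rear rises, 0.96 rad fully open at its stop, rear edge 65 mm above the deck. It yields to about 1 N at the pressing point (press 14 mm down: 0.3 rad) but is solid behind the pivot line. Let go below 0.5 rad it falls shut; past that (some 22 mm down; 30 is ample) its own weight tips it to the stop and it stays.
- bowl: bystander: terracotta bowl, 96 mm across, 50 mm high, upright on the trough's rear ledge; origin under its centre
- beaker: bystander: white beaker, 64 mm across, 72 mm high, upright on the rear ledge; origin under its centre
- stick: bystander: flat wooden throwing stick 110 x 18 x 8 mm, lying along the middle rail of the deck; origin under its centre
- stamp: bystander: small turned wooden stamp, 22 mm across, 28 mm high, standing on the rail between places 1 and 2; origin under its centre
- mug: bystander: terracotta mug, 80 mm across, 85 mm high, on the bench left of the trough; origin under its centre
- tool_jar: bystander: blue jar of wooden tools, 90 mm across, jar 105 mm and tools up to 210 mm high, on the bench right of the trough; origin under its centre
- small_cup: bystander: small white cup, 56 mm across, 48 mm high, upright on the rear ledge between bowl and beaker; origin under its centre

How it is judged (in metres and radians):
On the way:
1. the loose board rocks under the pressing fingers (value of joint loose_board above 0.05 rad and contact force between the fingers and anything else above 0.1 N).
At the end, for the whole second after the job is handed in: The tip flap stands open at its stop (more than 0.85 rad) and at rest, and every pot and tool is within 25 mm of where it stood (value of joint loose_board above 0.85 rad and velocity of joint loose_board below 0.1 rad/s and distance of each of bowl, beaker, stick, stamp, mug, tool_jar, small_cup from where it was at the start of the episode below 0.025 m); the robot touches nothing.
It fails at once if a pot or tool was moved more than 25 mm, lifted or carried (distance of any of bowl, beaker, stick, stamp, mug, tool_jar, small_cup from where it was at the start of the episode above 0.025 m).
It fails at once if a standing pot or the stamp was tipped over (angle between any of bowl, beaker, stamp, mug, tool_jar, small_cup's own z axis and vertical above 0.6 rad).
It also fails if it takes over 45 s, if anything falls off the work surface, if the arm or the gripper's body presses on something with over 40 N, if the wrist force passes 120 N, or if a joint passes its speed limit or range.

## Robot

A 6-joint arm with a two-finger parallel gripper is mounted at the origin on the work surface. World frame = base frame: x ahead of the robot, y to its left, z up, the work surface at z = 0. Lengths are in mm, angles in rad, forces in N, time in s.
With the tool pointing down it reaches from about 275 to 750 mm from the base axis. Payload 10.2 kg.
Tool frame: the origin (TCP) lies midway between the tips of the shut fingers; the grasp point (between the pads) lies 19 mm behind it; z points along the fingers, y is the direction in which the jaws open and shut (so a half turn about z gives the same grasp; the last joint's range is limited). The gripper opens to 85 mm and grips with 20 to 120 N. Pads are 22 mm wide; open, the fingers measure 114 mm over their backs; the gripper's body (76 mm by 85 mm) begins 54 mm behind the grasp point. The pads swing forward as they close: fully open they stand 13 mm farther back than shut.
Start: joints at [-1.342, 0.313, 1.498, -0, 1.331, -0.223], TCP at [229.196, -472.335, 231.294] pointing down, gripper open.
Joint ranges: [-2.94, 2.94], [-0.97, 2.17], [0.19, 2.56], [-1.23, 4.37], [0.02, 3.11], [-2.88, 2.88]. Speed limits (rad/s): [2.39, 2.39, 3.01, 3.14, 3.14, 3.14].

## Interface

Orientations are given as a unit quaternion [w, x, y, z].
In Python, from rig import sense, capture, finish_job, search_frame, trace gives the robot as it stands.
- The arm moves only by the tool arm_command, never from a script. Its argument "steps" is one flat list of numbers, 5 for each row, row after row: the shift along the world's x, y, z in units of 50 mm (1.0 is 50 mm), then the turn about the world's z in units of 5 degrees (1.0 is 5 degrees), then the opening in per cent of the stroke, from 0 (shut) to 100 (fully open). In form: [dx, dy, dz, twist, fingers, dx, dy, dz, twist, fingers, ...]. A call has 1 to 5 rows; each row shifts and turns the commanded pose from where the row before left it; what a row does not reach is not made up. A row lasts 1/8 s, in which the tool goes at most 62.5 mm and 10.7 degrees, less where a joint would pass 70% of its speed; a pose out of reach is approached as far as the arm can. A call is refused whole if a number of a shift passes 1 or a number of a turn 1, either way. A call with a gripper value outside its range is refused whole. The fingers move at their own pace and stop on an object; "grip_force" is the grip in N (left out, the last holds). Time passes only in rows, so rows that do not move let the fingers close. It gives the time, the measured TCP pose, the force and the opening at its end, in the units of the state.
- sense(): the state, without advancing time (a new reading comes with each control period).
- capture(name): name is "side" or "top" or "wrist"; returns a dict with "frame" (384x512x3 uint8, blue, green, red), "fov_y" (degrees; the focal length in pixels is half the picture's height over the tangent of half this angle, whatever the lens; pixels are square), "cx", "cy" (the principal point, pixels), "k1" (the pictures are not rectified: a ray, as slopes to the right and down, at radius r is drawn at 1 + k1 r^2 times it, then the intrinsics apply), "extrinsics" (4x4, takes a point from world to camera coordinates). Camera axes: x right, y down, z forward; pixel columns grow to the right and rows downward; lengths in mm; the calibration is good to about 2 mm. A picture is of the moment at which its call begins. There is no depth.
- finish_job(): hands the job in, once; it reports no verdict.
Trained networks look in a picture, given as the dict that the camera call returned (one of the last four; its "shot" number tells which), for a name from the list of things; names that differ only in an ending like _2 or _b are one class to them, and where a whole thing is asked for, a point or a joint stands for the part that bears it (a point fixed in the world has none). Each returns a list of dicts, best first, with "score" (0 to 1); they miss things now and then, are a little off and sometimes report something else, mostly with a low value. They report only what shows in the picture. A call takes as long as a camera call.
- search_frame(picture, target): "point" ([x, y, z] in mm, in world coordinates, good to about 4 mm: the middle of the surface that is visible of it).
- trace(picture, target): "mask" (384x512 bool, what is visible of it).
The state is a dict: "time_s": time; "joints": joint angles; "dq": joint speeds; "tau": joint torques, N m; "eef_pos": TCP position; "ee_rot": TCP orientation; "force": force on the tool from outside, world axes, zero at the start; "wrist_torque": the same for the moment, N m; "grip_width": opening from 0.0 (shut) to 1.0 (fully open).
Only numpy, scipy, OpenCV 4.12 (cv2) and the standard library are available. Lean on these libraries where they do the work, as an engineer would, in place of code of your own. Each camera call takes 0.05 s, during which the arm holds its last target. There are 200 camera calls.

## Working session

There is one attempt and no reset: what is moved stays moved. The work goes in short steps, Python scripts to look and compute and a tool call to move; the robot and the scene stay as the last step left them, time stands still between calls to the robot, and variables do not carry over. Pictures are saved under pics/ and viewed, on a budget of 10 in all, crops included, one or two more only if the job needs it, and the job is handed in when it is done.

Besides the shell and the picture viewer there is one more tool, called after "Call:" by a JSON object that holds its "fn" and its "kwargs". arm_command: Moves the arm, as the interface text tells. Its arguments: {"type":"object","properties":{"steps":{"type":"array"},"grip_force":{"type":"number"}},"required":["steps"]}

```bash
mkdir -p pics; python3 - <<'E'
from rig import *
import cv2,numpy as np
s=sense();print(s['eef_pos'],s['ee_rot'],s['force'],s['grip_width'])
im=[]
for n in('top','side'):
    p=capture(n);im.append(p['frame']);print(n,p['fov_y'],p['cx'],p['cy'],p['k1'],np.round(p['extrinsics'],3).tolist())
    for t in('trough','deck','place_1','loose_board','bowl','beaker','stick','stamp','mug','tool_jar','small_cup'):
        try:print(t,[(np.round(d['point']).tolist(),round(d['score'],2)) for d in search_frame(p,t)][:4])
        except Exception as e:print(t,e)
    cv2.imwrite(f'pics/{n}0.png',cv2.resize(p['frame'],(800,600)))
E
```

```text
[ 229.12668002 -472.06130645  230.73658686] [-6.42528005e-04  9.74597130e-01  2.23964330e-01 -1.14552048e-06] [ 0.60413929  0.3316809  -0.81818248] 0.9993750500250811
top 52.24328568243552 254.17639554236646 190.5255099219667 0.00859433458597042 [[-0.012, -1.0, 0.012, -11.763], [-0.997, 0.011, -0.075, 623.981], [0.074, -0.013, -0.997, 1411.835], [0.0, 0.0, 0.0, 1.0]]
trough [([664.0, -34.0, 114.0], 0.82)]
deck []
place_1 [([667.0, -32.0, 110.0], 0.92)]
loose_board [([590.0, 176.0, 118.0], 0.76), ([665.0, -37.0, 117.0], 0.35)]
bowl [([728.0, 177.0, 135.0], 0.61)]
beaker [([758.0, -176.0, 147.0], 0.75)]
stick [([604.0, -20.0, 124.0], 0.48)]
stamp [([665.0, -32.0, 116.0], 0.23)]
mug [([554.0, 480.0, 37.0], 0.61), ([591.0, 180.0, 120.0], 0.61), ([666.0, -34.0, 113.0], 0.31)]
tool_jar [([525.0, -488.0, 72.0], 0.73)]
small_cup []
side 47.52345272927352 258.7664485138793 194.4422910170744 -0.01972309255762799 [[-0.771, -0.637, -0.007, 485.794], [-0.379, 0.467, -0.799, 339.672], [0.512, -0.613, -0.601, 1158.048], [0.0, 0.0, 0.0, 1.0]]
trough [([546.0, 108.0, 112.0], 0.74)]
deck [([546.0, 113.0, 115.0], 0.59), ([743.0, -159.0, 161.0], 0.59), ([521.0, -442.0, 84.0], 0.41)]
place_1 [([548.0, 113.0, 115.0], 0.61)]
loose_board [([580.0, 180.0, 114.0], 0.88), ([728.0, 27.0, 147.0], 0.59)]
bowl [([740.0, 170.0, 149.0], 0.88), ([525.0, -442.0, 82.0], 0.23)]
beaker [([748.0, -155.0, 162.0], 0.6)]
stick [([606.0, -20.0, 120.0], 0.52), ([551.0, 111.0, 111.0], 0.46)]
stamp [([613.0, 115.0, 128.0], 0.54)]
mug [([553.0, 473.0, 48.0], 0.93)]
tool_jar [([526.0, -442.0, 82.0], 0.81)]
small_cup [([730.0, 24.0, 146.0], 0.65)]
```

View pics/top0.png

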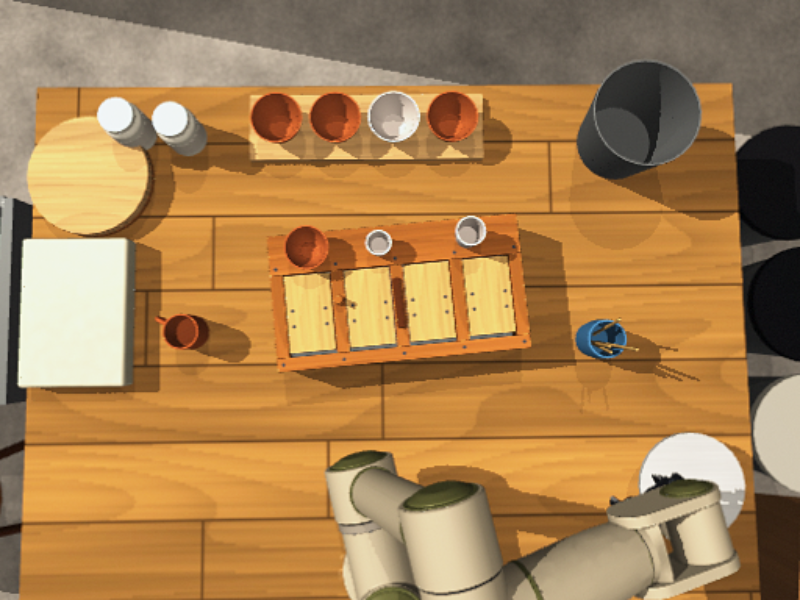

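View pics/side0.png

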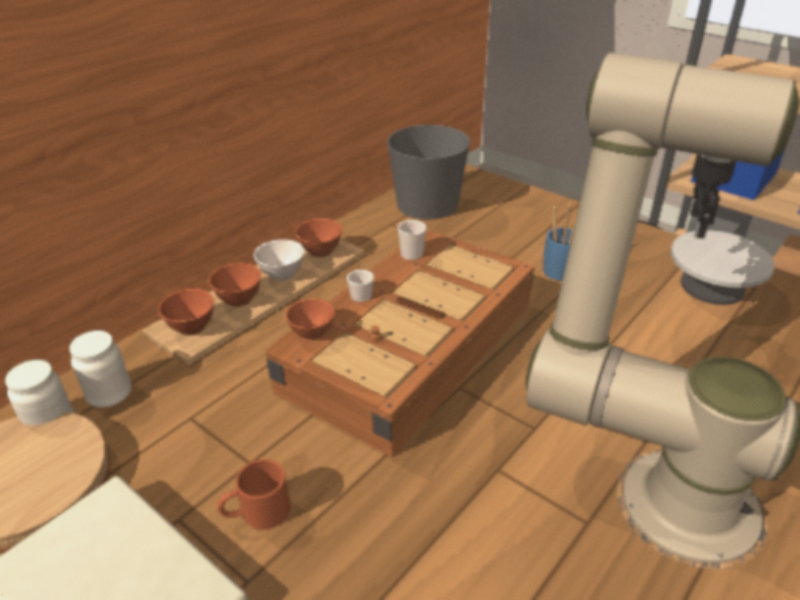

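```bash
cat > h.py <<'E'
import numpy as np,cv2
def unproj(p,uv,z):
    f=p['frame'].shape[0]/2/np.tan(np.radians(p['fov_y']/2))
    K=np.array([[f,0,p['cx']],[0,f,p['cy']],[0,0,1]])
    n=cv2.undistortPoints(np.array(uv,float).reshape(-1,1,2),K,np.array([p['k1'],0,0,0])).reshape(-1,2)
    E=np.array(p['extrinsics']);R,t=E[:3,:3],E[:3,3];c=-R.T@t
    d=np.c_[n,np.ones(len(n))]@R
    return c+d*((z-c[2])/d[:,2])[:,None]
E
python3 - <<'E'
from rig import *
from h import *
p=capture('top')
S=800/512
o=lambda q:(np.array(q)+.5)/S-.5
c=unproj(p,o([(279,371),(531,346),(516,214),(267,238)]),115);print('corners FL FR BR BL',c.round().tolist(),'sides',[round(np.linalg.norm(c[i]-c[(i+1)%4])) for i in range(4)])
m=np.zeros((384,512),np.uint8)
h=cv2.cvtColor(p['frame'],cv2.COLOR_BGR2HSV)
a=p['frame'].astype(int)
for q in [(310,315),(368,320),(432,300),(490,300)]:
    u,v=o(q).astype(int);print(q,h[v,u],a[v,u])
m=((h[...,1]<165)&(h[...,2]>190)).astype(np.uint8)
roi=np.zeros_like(m);cv2.fillPoly(roi,[o([(279,371),(531,346),(516,214),(267,238)]).astype(np.int32)],1);m*=roi
m=cv2.morphologyEx(m,cv2.MORPH_OPEN,np.ones((3,3)))
n,l,st,ce=cv2.connectedComponentsWithStats(m)
for i in range(1,n):
    if st[i,4]<300:continue
    b=cv2.boxPoints(cv2.minAreaRect(np.argwhere(l==i)[:,::-1].astype(np.float32)))
    w=unproj(p,b,115);print(st[i,4],unproj(p,[ce[i]],115).round().tolist(),w[:,:2].round().tolist())
E
```

```text
corners FL FR BR BL [[461.0, 241.0, 115.0], [508.0, -309.0, 115.0], [801.0, -284.0, 115.0], [753.0, 268.0, 115.0]] sides [552, 294, 554, 293]
(310, 315) [ 23 129 242] [120 214 242]
(368, 320) [ 23 130 242] [119 214 242]
(432, 300) [ 24 127 242] [121 217 242]
(490, 300) [ 22 131 243] [118 211 243]
1342 [[619.0, -218.0, 115.0]] [[700.0, -162.0], [710.0, -261.0], [542.0, -275.0], [532.0, -177.0]]
1380 [[610.0, -88.0, 115.0]] [[689.0, -31.0], [698.0, -130.0], [531.0, -144.0], [522.0, -46.0]]
1360 [[598.0, 42.0, 115.0]] [[679.0, 100.0], [687.0, 1.0], [519.0, -12.0], [511.0, 85.0]]
1381 [[586.0, 175.0, 115.0]] [[667.0, 232.0], [675.0, 133.0], [507.0, 119.0], [500.0, 217.0]]
```

The top view shows the trough with four boards. Unprojected at z=115, its sides come out about 553 x 294 mm, against 556 x 300 given, with a yaw of about 0.086 rad. The pressing points are roughly P4 (556,-225), P3 (545,-94), P2 (534,38) and P1 (522,170). The side view agrees: stamp on rail 1/2, stick on the middle rail.

Call:
{"fn": "arm_command", "kwargs": {"steps": [0.82, 0.62, 0, -1, 0, 0.82, 0.62, 0, -1, 0, 0.82, 0.62, -0.2, -1, 0, 0.82, 0.62, -0.2, -1, 0]}}

```text
time_s: 1.75
eef_pos: [394.4, -347.2, 211.2]
ee_rot: [0.0, 0.999, 0.05, 0.0]
force: [-0.1, 0.7, -0.5]
grip_width: 0.141
```

Call:
{"fn": "arm_command", "kwargs": {"steps": [0.82, 0.62, -0.3, 0, 0, 0.82, 0.62, -0.3, 0, 0, 0.82, 0.62, -0.3, 0, 0, 0.82, 0.62, -0.3, 0, 0, 0, 0, 0, 0, 0]}}

```text
time_s: 2.38
eef_pos: [558.5, -221.7, 149.7]
ee_rot: [-0.001, 0.999, 0.053, -0.001]
force: [-0.3, -0.2, -1.0]
grip_width: 0.001
```

Call:
{"fn": "arm_command", "kwargs": {"steps": [0, 0, -0.6, 0, 0, 0, 0, -0.06, 0, 0, 0, 0, -0.06, 0, 0, 0, 0, -0.04, 0, 0, 0, 0, 0, 0, 0]}}

```text
time_s: 3.0
eef_pos: [557.4, -225.0, 115.1]
ee_rot: [0.001, 0.999, 0.051, 0.001]
force: [-3.4, 1.2, 6.4]
grip_width: -0.002
```

Call:
{"fn": "arm_command", "kwargs": {"steps": [0, 0, -0.06, 0, 0, 0, 0, 0, 0, 0]}}

```text
time_s: 3.25
eef_pos: [557.5, -225.0, 115.0]
ee_rot: [0.001, 0.999, 0.051, 0.001]
force: [-11.2, 4.6, 28.0]
grip_width: 0.003
```

Place 4 is solid: z stays at 115.0 at 28 N. Next is place 3.

Call:
{"fn": "arm_command", "kwargs": {"steps": [0, 0, 0.8, 0, 0, -0.08, 0.87, 0, 0, 0, -0.08, 0.87, 0, 0, 0, -0.08, 0.87, 0, 0, 0, 0, 0, 0, 0, 0]}}

```text
time_s: 3.88
eef_pos: [545.2, -91.8, 151.3]
ee_rot: [0.0, 0.999, 0.053, 0.001]
force: [-0.3, 0.6, -0.1]
grip_width: -0.002
```

Call:
{"fn": "arm_command", "kwargs": {"steps": [0, 0, -0.6, 0, 0, 0, 0, -0.1, 0, 0, 0, 0, -0.06, 0, 0, 0, 0, -0.06, 0, 0, 0, 0, 0, 0, 0]}}

```text
time_s: 4.5
eef_pos: [544.5, -94.4, 114.9]
ee_rot: [0.0, 0.999, 0.051, -0.0]
force: [-25.2, 7.2, 45.4]
grip_width: 0.003
```

Place 3 is solid too, at 45 N. Next is place 2; the move passes over the stick with plenty of height.

Call:
{"fn": "arm_command", "kwargs": {"steps": [0, 0, 0.9, 0, 0, -0.08, 0.87, 0, 0, 0, -0.08, 0.87, 0, 0, 0, -0.08, 0.9, 0, 0, 0, 0, 0, 0, 0, 0]}}

```text
time_s: 5.12
eef_pos: [533.3, 39.7, 155.4]
ee_rot: [0.0, 0.999, 0.053, 0.001]
force: [-0.4, -0.7, 0.0]
grip_width: 0.002
```

Call:
{"fn": "arm_command", "kwargs": {"steps": [0, 0, -0.6, 0, 0, 0, 0, -0.14, 0, 0, 0, 0, -0.06, 0, 0, 0, 0, -0.04, 0, 0, 0, 0, 0, 0, 0]}}

```text
time_s: 5.75
eef_pos: [533.6, 37.3, 115.0]
ee_rot: [0.001, 0.999, 0.051, 0.001]
force: [-8.3, -1.6, 16.1]
grip_width: -0.003
```

Place 2 is solid: 16 N, no movement. Next is place 1.

Call:
{"fn": "arm_command", "kwargs": {"steps": [0, 0, 0.84, 0, 0, -0.08, 0.87, 0, 0, 0, -0.08, 0.87, 0, 0, 0, -0.08, 0.9, 0, 0, 0, 0, 0, 0, 0, 0]}}

```text
time_s: 6.38
eef_pos: [521.3, 172.1, 155.4]
ee_rot: [-0.0, 0.999, 0.053, 0.001]
force: [0.7, -1.1, -0.4]
grip_width: 0.0
```

Call:
{"fn": "arm_command", "kwargs": {"steps": [0, 0, -0.6, 0, 0, 0, 0, -0.14, 0, 0, 0, 0, -0.06, 0, 0, 0, 0, -0.06, 0, 0, 0, 0, 0, 0, 0]}}

```text
time_s: 7.0
eef_pos: [521.5, 170.0, 111.8]
ee_rot: [0.0, 0.999, 0.051, 0.0]
force: [-0.6, -0.0, 0.3]
grip_width: -0.001
```

Place 1 yields: z is 111.8 with almost no force. I'll push it down to about 80.

Call:
{"fn": "arm_command", "kwargs": {"steps": [0, 0, -0.16, 0, 0, 0, 0, -0.16, 0, 0, 0, 0, -0.16, 0, 0, 0, 0, -0.16, 0, 0, 0, 0, 0, 0, 0]}}

```text
time_s: 7.62
eef_pos: [520.9, 170.1, 78.5]
ee_rot: [0.0, 0.999, 0.051, -0.001]
force: [-0.0, 0.6, 1.0]
grip_width: -0.004
```

Call:
{"fn": "arm_command", "kwargs": {"steps": [0, 0, 0, 0, 0, 0, 0, 0, 0, 0, 0, 0, 0.6, 0, 0, 0, 0, 0.9, 0, 0, 0, 0, 0.9, 0, 0]}}

```text
time_s: 8.25
eef_pos: [521.0, 170.1, 200.9]
ee_rot: [0.0, 0.999, 0.051, 0.0]
force: [0.5, 0.5, 0.3]
grip_width: -0.001
```

Call:
{"fn": "arm_command", "kwargs": {"steps": [-0.9, 0, 0.5, 0, 0, -0.9, 0, 0.3, 0, 0, -0.9, 0, 0, 0, 0, 0, 0, 0, 0, 0, 0, 0, 0, 0, 0]}}

```text
time_s: 8.88
eef_pos: [386.8, 170.2, 239.7]
ee_rot: [-0.0, 0.999, 0.051, 0.001]
force: [0.0, -0.4, 0.2]
grip_width: -0.003
```

```bash
python3 - <<'E'
from rig import *
import cv2,numpy as np
for n in('side','top'):
    p=capture(n);f=p['frame'];cv2.imwrite(f'pics/{n}1.png',cv2.resize(f,(800,600)))
    for t in('bowl','beaker','stick','stamp','mug','tool_jar','small_cup'):
        print(n,t,[(np.round(d['point']).tolist(),round(d['score'],2)) for d in search_frame(p,t)][:2])
print(sense()['force'],sense()['eef_pos'])
E
```

```text
side bowl [([739.0, 169.0, 148.0], 0.9)]
side beaker [([751.0, -147.0, 153.0], 0.6)]
side stick [([611.0, -19.0, 123.0], 0.61)]
side stamp []
side mug [([553.0, 472.0, 51.0], 0.64)]
side tool_jar [([503.0, -441.0, 42.0], 0.81)]
side small_cup [([729.0, 29.0, 147.0], 0.73), ([575.0, 177.0, 132.0], 0.71)]
top bowl [([730.0, 178.0, 133.0], 0.57)]
top beaker [([758.0, -179.0, 144.0], 0.51)]
top stick [([525.0, -485.0, 69.0], 0.72), ([607.0, -23.0, 126.0], 0.54)]
top stamp []
top mug [([551.0, 480.0, 36.0], 0.71)]
top tool_jar [([523.0, -485.0, 70.0], 0.56)]
top small_cup [([575.0, 175.0, 134.0], 0.51)]
[-0.17469726 -0.78523782  0.54862003] [386.19798803 170.17621572 239.31692724]
```

View pics/side1.png

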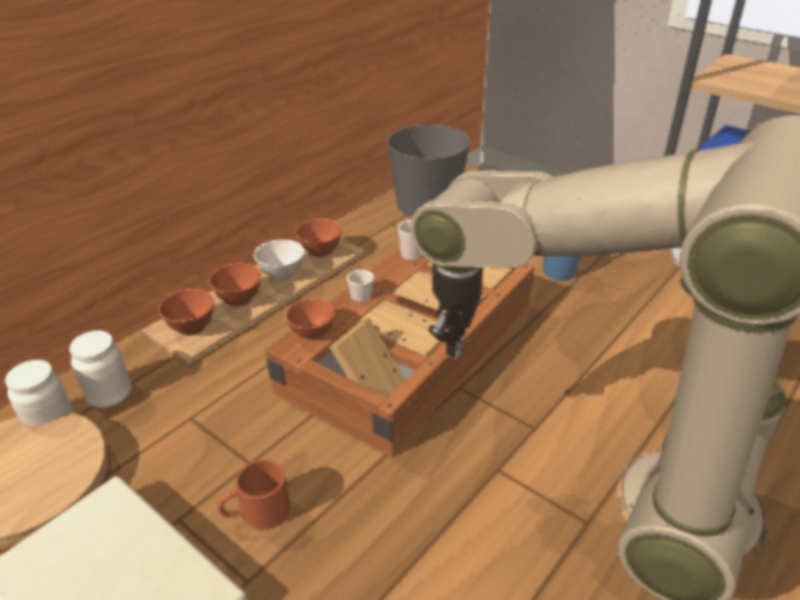

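View pics/top1.png

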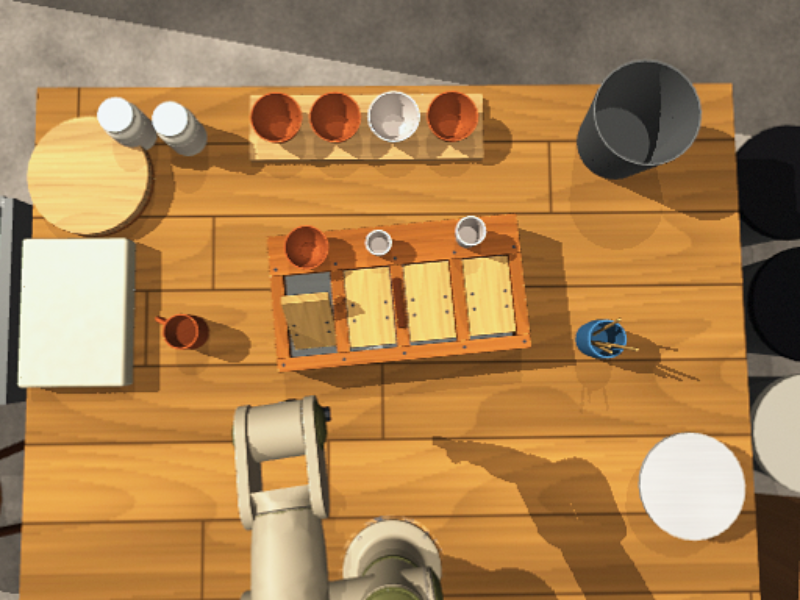

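In both pictures board 1 stands tipped up, with its rear edge at about (285-328,294) in the top view, and the pots look unmoved. The stamp, at about (342,302), is in shadow and the detector missed it, so I'll check it and the flap's angle.

```bash
python3 - <<'E'
from rig import *
from h import *
p=capture('top')
o=lambda q:(np.array(q)+.5)/1.5625-.5
print(unproj(p,o([(282,296),(329,292)]),180).round())
a=cv2.imread('pics/top0.png')[225:375,265:395];b=cv2.imread('pics/top1.png')[225:375,265:395]
cv2.imwrite('pics/cmp.png',cv2.resize(np.hstack([a,b]),None,fx=3,fy=3,interpolation=2))
E
```

```text
[[619. 223. 180.]
 [626. 125. 180.]]
```

View pics/cmp.png

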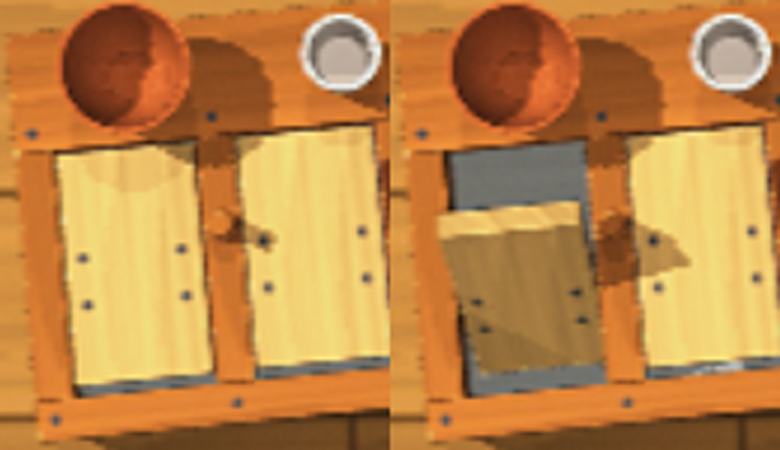

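The rear edge measures 98 mm wide when unprojected at z=180, against 100 expected, so the flap is about 65 mm up and at its stop. The crop shows the stamp upright in the same spot, now in shadow, and the bowl and cup unchanged.

```bash
python3 -c "
from rig import *
print(sense()['force'],sense()['time_s']);print(finish_job())"
```

```text
[-0.55408336  0.30580621 -0.20699062] 9.725
the job is handed in; nothing more can be done
None
```

The tip flap was the board in place 1. It now stands open, and I handed the job in at about 9.7 s of the 45 s allowed.

- **Finding it:** I pressed place 4, then 3, then 2. All three stayed at z ≈ 115 mm under 16–45 N, so they are fastened down. Place 1 gave way at about 0.3 N.
- **Opening it:** I pushed place 1 down about 36 mm, and it stayed open when I lifted the hand away. The hand is clear of everything: it reads only sensor noise, under 1 N.
- **Flap check:** its rear edge measured 98 mm wide at z = 180 mm, where 100 mm is expected. That fits it resting at its stop. I could not read the joint angle directly.
- **Pots and tools:** in the before and after pictures they look unmoved, and most detector points agree to within a few mm.

**Checks that disagreed:**
- **Stamp:** the detector missed it afterwards, because it is in the flap's shadow. A before/after crop shows it upright in the same spot.
- **Small cup:** the detector mistook the raised flap for the cup in the top view. The side view still found the cup in its place.
- **Tool jar:** in the side view its point shifted about 23 mm across the bench and 40 mm down, because the arm partly hid it. The top view shows it within about 4 mm of where it was.

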